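# Make up two medal repair trays

### The arm

A 6-joint arm with a two-finger parallel gripper is mounted at the origin on the work surface. World frame = base frame: x ahead of the robot, y to its left, z up, the work surface at z = 0. Lengths are in m, angles in rad, forces in N, time in s.
With the tool pointing down it reaches from about 0.25 to 0.725 m from the base axis. Payload 4 kg.
Tool frame: the origin (TCP) lies at the very end of the fingers, on their centre line; the grasp point (between the pads) lies 19 mm behind it; z points along the fingers, y is the line along which they close (so a half turn about z gives the same grasp; the last joint's range is limited). The gripper opens to 85 mm and grips with 20 to 120 N. Pads are 22 mm wide; open, the fingers measure 114 mm over their backs; the gripper's body (76 mm by 85 mm) begins 54 mm behind the grasp point. The pads swing forward as they close: fully open they stand 13 mm farther back than shut.
Start: joints at [1.297, 0.241, 0.005, 1.335, 0, 1.571], TCP at [0.135, 0.481, 0.203] pointing down, gripper open.
Joint ranges: [-2.72, 2.72], [-1.05, 1.87], [-1.09, 1.28], [-1.99, 2.15], [-1.42, 1.44], [-3.14, 3.14]. Speed limits (rad/s): [2.79, 2.79, 3.14, 3.14, 3.14, 3.14].

### API

Orientations are given as a unit quaternion [x, y, z, w].
In Python, from workcell import telemetry, vision, workorder gives the robot as it stands.
- The arm moves only by the shell command python3 -m inch 'ROWS'. ROWS is JSON, a list of rows, each a list of 3 entries, a list of its own where there are three numbers: the turn, a rotation vector about the tool's x, y, z scaled (see below), then the shift along the tool's x, y, z scaled (see below), then the closure, from -1 (fully open) to 1 (shut). A call has 1 to 10 rows; each row shifts and turns the commanded pose from where the row before left it, along the tool's axes as they then stand; what a row does not reach is not made up. The controller multiplies each number of a shift by 0.3 m and each number of a turn by 360 degrees. A row lasts 1/12 s, in which the tool goes at most 41.7 mm and 7.16 degrees, less where a joint would pass 70% of its speed; a pose out of reach is approached as far as the arm can. A call with a number of a shift or a turn outside -1 to 1 is refused whole. A call with a gripper value outside its range is refused whole. The fingers move at their own pace and stop on an object; the grip force is fixed at half the most. Time passes only in rows, so rows that do not move let the fingers close. It gives the time, the measured TCP pose, the force, the opening and the grip force at its end, in the units of the state.
- telemetry.get_obs(): the state, without advancing time (a new reading comes with each control period).
- vision.camera(name): name is "scene" or "top" or "wrist"; returns a dict with "img" (480x640x3 uint8, red, green, blue), "fov_y" (degrees; the focal length in pixels is half the picture's height over the tangent of half this angle, whatever the lens; pixels are square), "cx", "cy" (the principal point, pixels), "pose" (4x4, takes a point from camera to world coordinates). Camera axes: x right, y up, looking along -z (the intrinsics and any distortion apply to the point x, -y, -z); pixel columns grow to the right and rows downward; lengths in m; the calibration is good to about 2 mm. A picture is of the moment at which its call begins. There is no depth.
- workorder.job_done(): hands the job in; it is judged then, once.
The state is a dict: "clock": time; "joint_pos": joint angles; "joint_vel": joint speeds; "tau": joint torques, N m; "eef_pos": TCP position; "tool_rot": TCP orientation; "ft_force": force on the tool from outside, world axes, zero at the start; "ft_torque": the same for the moment, N m; "grip_width": finger opening in m; "grasp_force": force on a finger pad.
Only numpy, scipy, OpenCV 4.12 (cv2) and the standard library are available. Lean on these libraries where they do the work, as an engineer would, in place of code of your own. Each camera call takes 0.05 s, during which the arm holds its last target. There are 200 camera calls.

### The job

Make up the two repair trays: the bronze medal, the white-lidded wax tin and the brush go in the green tray, the silver medal and the amber bottle in the blue tray. Each medal lies flat, face up, by itself in the small bay; the supplies go on the cork of the large bay, tin and bottle standing upright and the brush lying flat. Set things down rather than dropping them, and leave the trays, the gilt medal, the red polish tin and the brass weight where they are.

Things in the scene. Friction and masses are not known exactly. Their poses are not given: they have to be found in the camera images.
- green_tray: Loose dark green-enamelled tin tray lined with cork, 0.55 kg, 208 (its x) by 154 mm, walls 4 mm thick, rim 20 mm high. Origin: centre of its underside, z up. Cork floor 5 mm above the origin. A 4 mm cross wall, top at 18 mm, parts it into a small bay (inside x -100 to -24, y -73 to 73 mm, centre x -62) and a large bay (inside x -20 to 100, y -73 to 73 mm, centre x +40).
- blue_tray: Loose blue-enamelled tin tray lined with cork, 0.55 kg, 208 (its x) by 154 mm, walls 4 mm thick, rim 20 mm high. Origin: centre of its underside, z up. Cork floor 5 mm above the origin. A 4 mm cross wall, top at 18 mm, parts it into a small bay (inside x -100 to -24, y -73 to 73 mm, centre x -62) and a large bay (inside x -20 to 100, y -73 to 73 mm, centre x +40).
- bronze_medal: Medal of dark brown bronze, a flat disc 50 mm across and 6 mm thick, a leaf wreath on its face, lying face up on the bench. Origin: centre of its underside, z up out of the face. About 100 g.
- silver_medal: Medal of bright silver, a flat disc 50 mm across and 6 mm thick, a plain cross on its face, lying face up on the bench. Origin: centre of its underside, z up out of the face. About 120 g.
- wax_tin: Round closed tin of wax with a white lid, 46 mm across the lid (44 mm below it), 22 mm high, about 60 g. Origin: centre of its underside, z up through the lid.
- brush: Short flat-sided brush lying down, 90 mm long, wooden handle and brass ferrule 12 mm wide, pale bristles 14 mm wide, 12 mm high, about 30 g. Origin: middle of its underside; its x runs along it towards the bristles (handle x -45 to 5, ferrule to 21, bristles to 45 mm), z up.
- bottle: Small standing bottle of amber glass with a pale label and black cap, 30 mm across, straight up to 34 mm, cap 20 mm across, 56 mm high in all, about 50 g. Origin: centre of its underside, z up through the cap.
- gilt_medal: Medal of bright yellow gilt metal, a flat disc 50 mm across and 6 mm thick, a star on its face, lying face up on the bench. Origin: centre of its underside, z up out of the face. Not wanted: it stays where it lies.
- polish_tin: Round closed tin of polish, like the wax tin but with a red lid, 46 mm across, 22 mm high. Origin: centre of its underside. Not wanted: it stays where it stands.
- weight: Brass balance weight, 28 mm across with a small knob, 38 mm high. Origin: centre of its underside. Not wanted: it stays where it stands.
Not all that is in view belongs to the job. Several things look just like the bronze_medal: the one meant starts farthest to the robot's left.

How it is judged:
At the end, for the whole second after the job is handed in: Bronze medal in the small bay, wax tin and brush in the large bay of the green tray; silver medal in the small, bottle in the large bay of the blue: inside the bay, on the cork (within 5 mm, brush 13 mm), level within 0.12 rad, under 10 mm/s (x of bronze_medal in the frame of green_tray between -0.078 and -0.046 m and y of bronze_medal in the frame of green_tray between -0.051 and 0.051 m and z of bronze_medal in the frame of green_tray between 0.001 and 0.01 m and angle between each of bronze_medal, silver_medal, wax_tin, bottle's own z axis and vertical below 0.12 rad and linear speed of each of bronze_medal, silver_medal, wax_tin, brush, bottle below 0.01 m/s and x of silver_medal in the frame of blue_tray between -0.078 and -0.046 m and y of silver_medal in the frame of blue_tray between -0.051 and 0.051 m and z of silver_medal in the frame of blue_tray between 0.001 and 0.01 m and x of wax_tin in the frame of green_tray between -0.002 and 0.082 m and y of wax_tin in the frame of green_tray between -0.055 and 0.055 m and z of wax_tin in the frame of green_tray between 0.001 and 0.01 m and x of brush in the frame of green_tray between -0.016 and 0.096 m and y of brush in the frame of green_tray between -0.07 and 0.07 m and z of brush in the frame of green_tray between 0.001 and 0.0178 m and angle between brush's own x axis and vertical between 1.45 and 1.69 rad and x of bottle in the frame of blue_tray between -0.008 and 0.088 m and y of bottle in the frame of blue_tray between -0.063 and 0.063 m and z of bottle in the frame of blue_tray between 0.001 and 0.01 m); the robot touches nothing.
It fails at once if a medal is dropped (let go and falling faster than 0.7 m/s, about 25 mm) ((linear speed of bronze_medal above 0.7 m/s and not (contact force between bronze_medal and the fingers above 0.01 N)) or (linear speed of silver_medal above 0.7 m/s and not (contact force between silver_medal and the fingers above 0.01 N))).
It fails at once if the wax tin, brush or bottle is dropped (let go and falling faster than 0.7 m/s, about 25 mm) ((linear speed of wax_tin above 0.7 m/s and not (contact force between wax_tin and the fingers above 0.01 N)) or (linear speed of brush above 0.7 m/s and not (contact force between brush and the fingers above 0.01 N)) or (linear speed of bottle above 0.7 m/s and not (contact force between bottle and the fingers above 0.01 N))).
It fails at once if the gilt medal, the red polish tin or the brass weight is shifted by more than 20 mm (distance of any of gilt_medal, polish_tin, weight from where it was at the start of the episode above 0.02 m).
It fails at once if a tray is shifted by more than 30 mm (distance of any of green_tray, blue_tray from where it was at the start of the episode above 0.03 m).
It also fails if it takes over 109 s, if anything falls off the work surface, if the arm or the gripper's body presses on something with over 40 N, if the wrist force passes 120 N, or if a joint passes its speed limit or range.

## Working session

There is one attempt and no reset: what is moved stays moved. The work goes in short steps, Python scripts to look and compute and a shell command to move; the robot and the scene stay as the last step left them, time stands still between calls to the robot, and variables do not carry over. Pictures are saved under pics/ and viewed, at most 14 in all, crops included, and the job is handed in when it is done.

```bash
mkdir -p pics; ls; cat > h.py <<'E'
import numpy as np, cv2
from workcell import telemetry, vision, workorder
def snap(n,fn):
    c=vision.camera(n); cv2.imwrite(fn,c["img"][:,:,::-1]); np.savez(fn+'.npz',**{k:v for k,v in c.items() if k!='img'},img=c["img"]); return c
def ray(c,u,v,z):
    f=240/np.tan(np.radians(float(c["fov_y"]))/2)
    d=np.array([(u-c["cx"])/f,-(v-c["cy"])/f,-1]); P=np.array(c["pose"]); d=P[:3,:3]@d; o=P[:3,3]
    return o+d*(z-o[2])/d[2]
E
python3 - <<'E'
from h import *
for n in ("top","scene"):
    c=snap(n,f"pics/{n}0.png"); print({k:(v if k!='img' else 0) for k,v in c.items()})
print(telemetry.get_obs())
E
```

```text
pics
{'img': 0, 'fov_y': 56.65942902772684, 'cx': 317.9578429048972, 'cy': 232.18621713427916, 'pose': array([[-0.01136254,  0.98337148, -0.18124962,  0.42053867],
       [-0.99983823, -0.01370077, -0.0116538 , -0.05776554],
       [-0.01394327,  0.18108788,  0.98336807,  0.92924298],
       [ 0.        ,  0.        ,  0.        ,  1.        ]])}
{'img': 0, 'fov_y': 57.78030282162708, 'cx': 312.6384448315886, 'cy': 239.18732887773263, 'pose': array([[-0.20740945, -0.72851796,  0.65287281,  1.11198677],
       [ 0.97820212, -0.16134011,  0.13072867,  0.04948166],
       [ 0.01009639,  0.66575593,  0.74610127,  0.647192  ],
       [ 0.        ,  0.        ,  0.        ,  1.        ]])}
{'clock': 0.1, 'joint_pos': array([ 1.29701685e+00,  2.41338796e-01,  3.84740906e-03,  1.33522088e+00,
       -5.27543141e-06,  1.57080213e+00]), 'joint_vel': array([ 0.00106497, -0.00076697,  0.00488416, -0.0009073 ,  0.00015287,
       -0.00013783]), 'tau': array([ 6.42385512e-04, -3.73137546e+01,  2.53010184e+01,  1.08562305e-02,
        6.45290243e-05,  5.64545701e-06]), 'eef_pos': array([0.13501618, 0.48076665, 0.20199707]), 'tool_rot': array([ 1.36465420e-01,  9.90644372e-01, -9.49368612e-04, -1.28111280e-04]), 'ft_force': array([-0.46308955, -0.40795849,  0.74789721]), 'ft_torque': array([ 0.00072613, -0.00776176, -0.02023517]), 'grasp_force': 0.0, 'grip_width': 0.0851438119932}
```

View pics/top0.png

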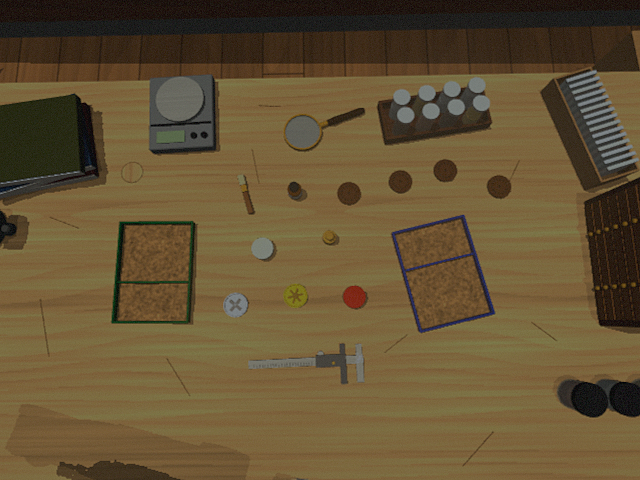

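View pics/scene0.png

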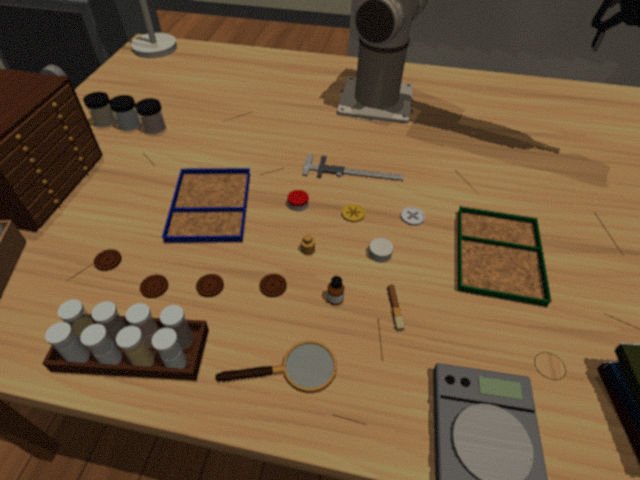

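The top view (right = −y, up = +x) shows four identical bronze discs at (349,193), (400,181), (445,170) and (499,187). The leftmost, (349,193), has the largest y, so it is the one meant. The other things are:
- silver medal (235,305)
- wax tin (262,248)
- brush (245,194)
- bottle (294,190)
- gilt medal (296,296)
- red tin (354,297)
- weight (329,237)
- green tray, small bay at the bottom of the picture
- blue tray, small bay at the top

The scene view agrees: bronze at (273,285), bottle at (336,292).

```bash
cat > m.py <<'E'
from h import *
T=np.load('pics/top0.png.npz'); S=np.load('pics/scene0.png.npz')
def blob(c,box,fn):
    x0,y0,x1,y1=box; im=cv2.cvtColor(c["img"],cv2.COLOR_RGB2HSV)[y0:y1,x0:x1].astype(int)
    m=fn(im[...,0],im[...,1],im[...,2]).astype(np.uint8); n,l,s,ce=cv2.connectedComponentsWithStats(m)
    k=1+np.argmax(s[1:,4]); p=np.argwhere(l==k)[:,::-1]+[x0,y0]
    hull=cv2.convexHull(p.astype(np.float32)); mo=cv2.moments(hull)
    return np.array([mo['m10']/mo['m00'],mo['m01']/mo['m00']]),hull
def rep(n,c,box,fn,z):
    ce,h=blob(c,box,fn); P=np.array([ray(c,*q,z)[:2] for q in h[:,0]],np.float32)
    r=cv2.minAreaRect(P); print(n,'px',ce.round(1),'xy',ray(c,*ce,z)[:2].round(4),'rect',np.round(r[1],4),round(r[2],1),np.round(r[0],4)); return P
if __name__=="__main__":
    dark=lambda h,s,v:(v<75)
    white=lambda h,s,v:(s<60)&(v>110)
    rep('bronze T',T,(333,177,366,210),dark,.006); rep('bronze S',S,(250,265,297,305),dark,.006)
    rep('silver T',T,(218,288,252,322),lambda h,s,v:(s<70)&(v>90),.006); rep('silver S',S,(395,200,432,230),white,.006)
    rep('wax T',T,(245,232,280,266),white,.022); rep('wax S',S,(362,232,400,256),white,.022)
    rep('gilt T',T,(280,280,313,312),lambda h,s,v:(h>22)&(h<35)&(s>170),.006)
    rep('red T',T,(338,280,371,312),lambda h,s,v:(h<6)&(s>170),.022)
    for n,b,f in(('green',(105,212,205,332),lambda h,s,v:(h>40)&(h<90)&(s>80)),('blue',(385,208,502,338),lambda h,s,v:(h>100)&(h<140)&(s>80))):
        P=rep(n,T,b,f,.02); print(cv2.boxPoints(cv2.minAreaRect(P)).round(3).tolist())
    a=T["img"][160:260,225:375]; b=S["img"][250:350,250:430]
    A=cv2.resize(a,(750,500)[:2],interpolation=2); cv2.imwrite('pics/cropT.png',A[:,:,::-1])
    B=cv2.resize(b,(792,440),interpolation=2); cv2.imwrite('pics/cropS.png',B[:,:,::-1])
E
python3 m.py
```

```text
bronze T px [348.7 193.2] xy [ 0.6748 -0.1137] rect [0.0481 0.0469] 12.0 [ 0.6749 -0.1133]
bronze S px [272.6 285.3] xy [ 0.6756 -0.1103] rect [0.0474 0.0463] 52.6 [ 0.6756 -0.1104]
silver T px [234.9 304.6] xy [0.442  0.1254] rect [0.0485 0.0497] 44.7 [0.4422 0.1253]
silver S px [412.7 215.1] xy [0.4399 0.127 ] rect [0.0471 0.0481] 12.5 [0.4393 0.1264]
wax T px [261.6 247.7] xy [0.5567 0.0696] rect [0.0433 0.0431] 26.5 [0.5569 0.0696]
wax S px [381.  246.8] xy [0.5558 0.0708] rect [0.0435 0.0418] 6.9 [0.5549 0.0708]
gilt T px [295.  295.4] xy [0.4592 0.0019] rect [0.0478 0.0482] 33.9 [0.4595 0.0018]
red T px [354.  296.4] xy [ 0.4551 -0.1183] rect [0.0404 0.0421] 88.7 [ 0.455  -0.1182]
green px [153.3 271.8] xy [0.5101 0.2922] rect [0.1579 0.2077] 89.4 [0.5129 0.2921]
[[0.40799999237060547, 0.21400000154972076], [0.6159999966621399, 0.21199999749660492], [0.6179999709129333, 0.3700000047683716], [0.4099999964237213, 0.3720000088214874]]
blue px [442.2 273.4] xy [ 0.4993 -0.2988] rect [0.2092 0.1564] 13.2 [ 0.502  -0.2984]
[[0.38199999928474426, -0.2460000067949295], [0.4180000126361847, -0.39800000190734863], [0.621999979019165, -0.35100001096725464], [0.5860000252723694, -0.1979999989271164]]
```

View pics/cropT.png

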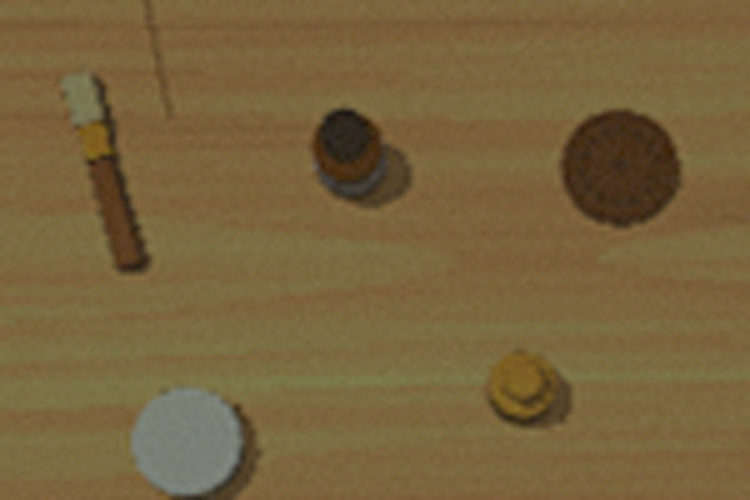

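View pics/cropS.png

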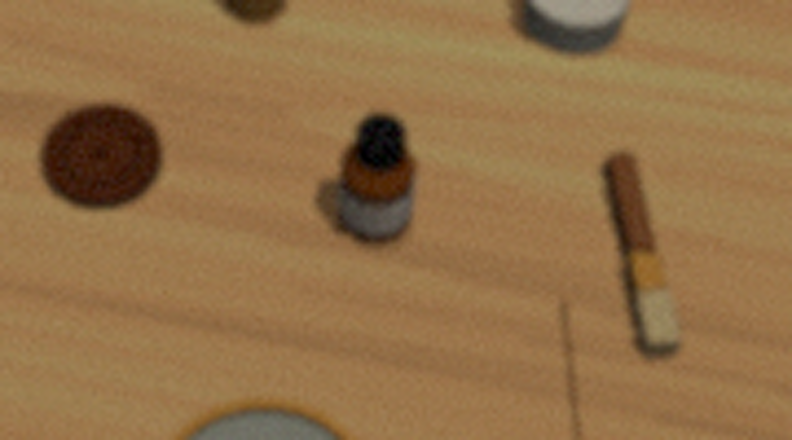

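Both crops confirm that the leftmost bronze disc has the dark leaf wreath and that the bottle stands to its left. The brush's bristles point away from the robot. The two views agree within 3 mm. Next I'll measure the bottle, the brush and a tray check.

```bash
python3 - <<'E'
from m import *
print('bottle',ray(T,294.4,187.4,.056),ray(S,336.4,278.4,.056))
for c,a,b in((T,(241,174.8),(251.6,213.6)),(S,(250+660/4.4,250+342/4.4),(250+619/4.4,250+158/4.4))):
    p,q=ray(c,*a,.012),ray(c,*b,.012); d=(p-q)[:2]; print('brush',((p+q)/2).round(4),np.linalg.norm(d),np.degrees(np.arctan2(d[1],d[0])))
# scene tray corners (hand-read)
for n,b,f in(('green',(440,195,560,310),lambda h,s,v:(h>40)&(h<95)&(s>80)&(v<110)),('blue',(155,160,258,250),lambda h,s,v:(h>100)&(h<140)&(s>80))):
    rep(n,S,b,f,.02)
print('weight',ray(T,329,237,.03))
E
python3 -m inch '[[[0,0,-0.0145],[0,0,0],-0.3],[[0,0,-0.0145],[0,0,0],-0.3],[[0,0,-0.0146],[0,0,0],-0.3],[[0,0,0],[0,0,0],-0.3],[[0,0,0],[0,0,0],-0.3]]'
```

```text
bottle [ 6.74777035e-01 -5.53591644e-04  5.60000000e-02] [0.67274398 0.00343725 0.056     ]
brush [0.6745 0.1052 0.012 ] 0.08924717567164973 15.731643983157838
brush [0.6766 0.1093 0.012 ] 0.08504450474508156 15.57036841990901
green px [501.2 256.4] xy [0.5289 0.2942] rect [0.1558 0.2168] 89.6 [0.5167 0.2928]
blue px [208.  205.9] xy [ 0.5197 -0.2908] rect [0.2177 0.1549] 13.2 [ 0.5088 -0.2933]
weight [ 0.57593718 -0.0696239   0.03      ]
clock: 0.52
eef_pos: [0.1351, 0.4811, 0.2024]
tool_rot: [0.001, 1.0, -0.0, -0.0]
ft_force: [-0.7, -0.1, 0.7]
grip_width: 0.0559
grasp_force: 0.0
```

```bash
R='' ; python3 -m inch '[[[0,0,0],[-0.085,-0.0986,0],-0.41],[[0,0,0],[-0.085,-0.0986,0],-0.41],[[0,0,0],[-0.085,-0.0986,0],-0.41],[[0,0,0],[-0.085,-0.0986,0],-0.41],[[0,0,0],[-0.085,-0.0986,0],-0.41],[[0,0,0],[-0.085,-0.0986,0],-0.41],[[0,0,0],[-0.085,-0.0986,0],-0.41],[[0,0,0],[-0.085,-0.0986,0],-0.41],[[0,0,0],[-0.085,-0.0986,0],-0.41],[[0,0,0],[-0.085,-0.0986,0],-0.41]]'
python3 -m inch '[[[0,0,0],[-0.085,-0.0986,0],-0.41],[[0,0,0],[-0.085,-0.0986,0],-0.41],[[0,0,0],[0,0,0.12],-0.41],[[0,0,0],[0,0,0.12],-0.41],[[0,0,0],[0,0,0.12],-0.41],[[0,0,0],[0,0,0.12],-0.41],[[0,0,0],[0,0,0.06],-0.41],[[0,0,0],[0,0,0],-0.41],[[0,0,0],[0,0,0],-0.41]]'
```

```text
clock: 1.35
eef_pos: [0.3911, 0.1839, 0.2029]
tool_rot: [0.001, 1.0, 0.0, 0.0]
ft_force: [1.2, 0.8, -0.6]
grip_width: 0.0598
grasp_force: 0.0
clock: 2.1
eef_pos: [0.4403, 0.1262, 0.0402]
tool_rot: [0.001, 1.0, -0.0, -0.001]
ft_force: [0.7, 0.1, -0.0]
grip_width: 0.06
grasp_force: 0.0
```

```bash
python3 - <<'E'
from h import *
c=snap("wrist","pics/w0.png"); print(c["pose"],c["fov_y"])
E
```

```text
[[ 1.33242690e-03 -9.60899345e-01 -2.76894699e-01  3.69140215e-01]
 [ 9.99998947e-01  1.12112124e-03  9.21436300e-04  1.24958690e-01]
 [-5.74975007e-04 -2.76895635e-01  9.60899827e-01  2.12347635e-01]
 [ 0.00000000e+00  0.00000000e+00  0.00000000e+00  1.00000000e+00]] 65.41203377069954
```

View pics/w0.png

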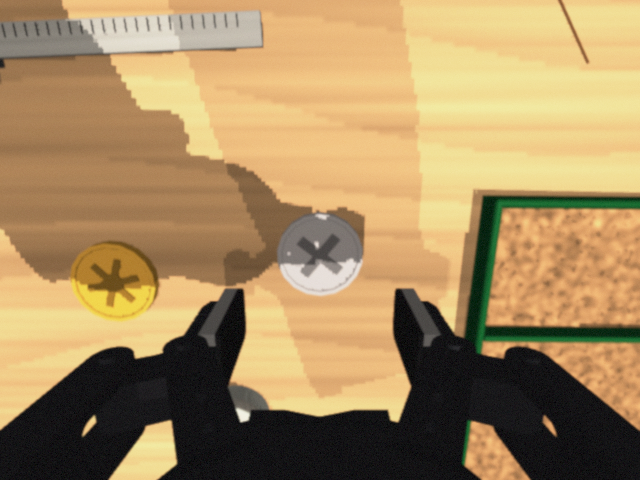

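The medal at (320,253) is centred between the fingers (x 240 and 398), so I'll go down.

```bash
python3 -m inch '[[[0,0,0],[0,0,0.06],-0.41],[[0,0,0],[0,0,0.04],-0.41],[[0,0,0],[0,0,0.01],-0.41],[[0,0,0],[0,0,0.005],-0.41],[[0,0,0],[0,0,0],-0.41]]'
python3 -m inch '[[[0,0,0],[0,0,0.007],-0.41],[[0,0,0],[0,0,0],-0.41]]'
python3 -m inch '[[[0,0,0],[0,0,0.005],-0.41],[[0,0,0],[0,0,0],-0.41]]'
```

```text
clock: 2.57
eef_pos: [0.4424, 0.1268, 0.0076]
tool_rot: [0.0, 1.0, 0.0, 0.001]
ft_force: [0.6, 0.6, 0.5]
grip_width: 0.0605
grasp_force: 0.0
clock: 2.73
eef_pos: [0.442, 0.1267, 0.005]
tool_rot: [-0.0, 1.0, 0.0, 0.001]
ft_force: [-0.4, -0.2, 0.9]
grip_width: 0.0601
grasp_force: 0.0
clock: 2.9
eef_pos: [0.4414, 0.1265, 0.0029]
tool_rot: [-0.0, 1.0, 0.0, 0.0]
ft_force: [-0.2, -0.1, 0.4]
grip_width: 0.0603
grasp_force: 0.0
```

```bash
for i in 1 2 3; do python3 -m inch '[[[0,0,0],[0,0,0.005],-0.41],[[0,0,0],[0,0,0],-0.41]]' | grep -E 'pos|force: \['; done
```

```text
eef_pos: [0.4411, 0.1264, 0.0011]
ft_force: [-0.3, 0.0, -0.8]
eef_pos: [0.4411, 0.1264, -0.0006]
ft_force: [0.0, -0.1, -0.1]
eef_pos: [0.4411, 0.1264, -0.0021]
ft_force: [-0.7, -0.2, -0.5]
```

```bash
python3 -m inch '[[[0,0,0],[0,0,0],-0.3],[[0,0,0],[0,0,0],-0.2],[[0,0,0],[0,0,0],0],[[0,0,0],[0,0,0],0]]'
python3 -m inch '[[[0,0,0],[0,0,-0.04],0],[[0,0,0],[0,0,-0.06],0],[[0,0,0],[0,0,0],0]]'
python3 - <<'E'
from h import *
c=snap("wrist","pics/w1.png")
E
```

```text
clock: 3.73
eef_pos: [0.4413, 0.1265, -0.0017]
tool_rot: [-0.0, 1.0, 0.0, 0.0]
ft_force: [-0.8, 0.7, -0.0]
grip_width: 0.0428
grasp_force: 0.0
clock: 3.98
eef_pos: [0.4434, 0.1271, 0.0307]
tool_rot: [-0.0, 1.0, 0.001, 0.002]
ft_force: [-0.2, 0.8, 0.3]
grip_width: 0.0427
grasp_force: 0.0
```

View pics/w1.png

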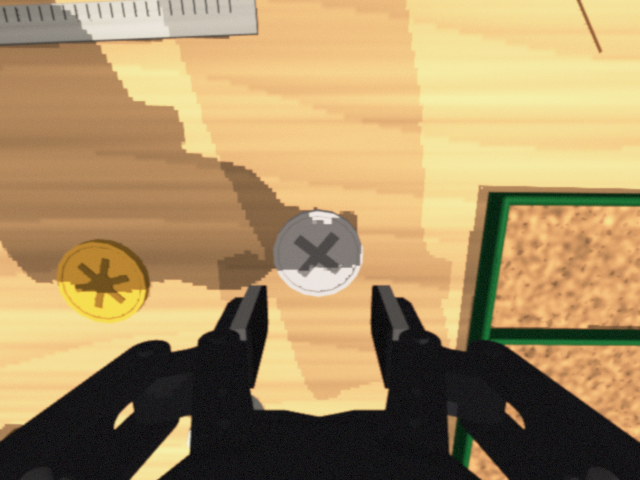

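The fingers closed above the medal, which hasn't moved, because the tips stand about 9 mm back at this opening. I'll reopen and go lower, feeling for the bench.

```bash
python3 -m inch '[[[0,0,0],[0,0,0],-0.41],[[0,0,0],[0,0,0],-0.41],[[0,0,0],[0,0,0],-0.41],[[0,0,0],[0,0,0.06],-0.41],[[0,0,0],[0,0,0.04],-0.41],[[0,0,0],[0,0,0.007],-0.41],[[0,0,0],[0,0,0.007],-0.41],[[0,0,0],[0,0,0],-0.41]]'
for i in 1 2 3 4; do python3 -m inch '[[[0,0,0],[0,0,0.004],-0.41],[[0,0,0],[0,0,0],-0.41]]' | grep -E 'pos|force: \['; done
```

```text
clock: 4.7
eef_pos: [0.4409, 0.1263, -0.0064]
tool_rot: [-0.0, 1.0, -0.0, -0.001]
ft_force: [-0.2, 0.4, 0.4]
grip_width: 0.0604
grasp_force: 0.0
eef_pos: [0.4417, 0.1266, -0.0068]
ft_force: [0.6, 0.0, 0.4]
eef_pos: [0.4415, 0.1265, -0.0081]
ft_force: [-0.5, -0.6, 0.0]
eef_pos: [0.4413, 0.1265, -0.0096]
ft_force: [0.1, 1.2, 0.9]
eef_pos: [0.4411, 0.1264, -0.0109]
ft_force: [0.7, -0.1, -0.5]
```

```bash
python3 -m inch '[[[0,0,0],[0,0,-0.003],-0.3],[[0,0,0],[0,0,0],-0.2],[[0,0,0],[0,0,0],-0.2],[[0,0,0],[0,0,0],-0.2]]'
python3 -m inch '[[[0,0,0],[0,0,0],0],[[0,0,0],[0,0,0],0.2],[[0,0,0],[0,0,0],0.2]]'
```

```text
clock: 5.7
eef_pos: [0.4413, 0.1265, -0.0098]
tool_rot: [-0.0, 1.0, 0.0, 0.0]
ft_force: [0.7, -0.7, -0.2]
grip_width: 0.0512
grasp_force: 0.0
clock: 5.95
eef_pos: [0.4412, 0.1265, -0.0099]
tool_rot: [-0.0, 1.0, 0.0, -0.0]
ft_force: [-0.6, 0.1, 0.9]
grip_width: 0.0342
grasp_force: 0.0
```

```bash
python3 - <<'E'
from h import *
c=snap("wrist","pics/w2.png"); s=snap("scene","pics/s2.png")
a=cv2.resize(c["img"][150:400,170:470],(400,333)); b=cv2.resize(s["img"][130:270,340:500],(400,350),interpolation=2)[:333]
cv2.imwrite("pics/c2.png",np.hstack([a,b])[:,:,::-1])
o=telemetry.get_obs(); print(o["joint_pos"],o["eef_pos"])
E
```

```text
[ 2.79114057e-01  3.76418023e-01 -4.26308037e-01  7.68097275e-01
 -8.76652301e-07  2.78979830e-01] [ 0.4412366   0.12645606 -0.00989478]
```

View pics/c2.png

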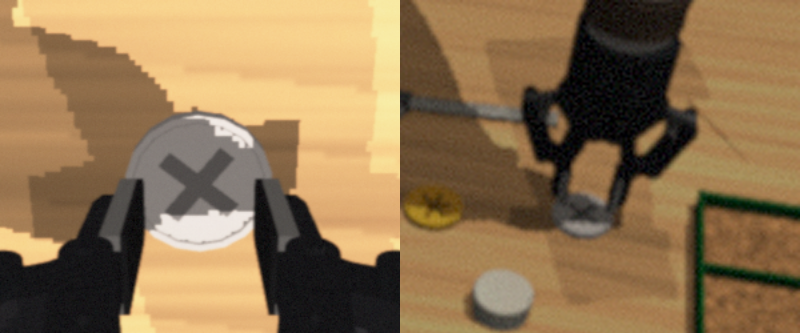

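```bash
python3 - <<'E'
from h import *
c=np.load("pics/w2.png.npz"); P=np.linalg.inv(c["pose"]); f=240/np.tan(np.radians(float(c["fov_y"]))/2)
for z in(-.01,0,.006,.012,.02):
  for x in (.4302,.4412):
    p=P@[x,.1265+.017,z,1]; print(z,x,(c["cx"]+f*p[0]/-p[2]).round(1),(c["cy"]-f*p[1]/-p[2]).round(1))
print(c["pose"][:3,3]-[.4412,.1265,-.0099], ray(c,170+200*.75,150+182*.75,.006))
E
```

```text
-0.01 0.4302 356.8 256.1
-0.01 0.4412 356.2 277.0
0 0.4302 358.9 263.3
0 0.4412 358.2 285.2
0.006 0.4302 360.3 268.0
0.006 0.4412 359.5 290.6
0.012 0.4302 361.8 273.0
0.012 0.4412 361.0 296.4
0.02 0.4302 363.9 280.4
0.02 0.4412 363.0 304.7
[-0.07158703 -0.00147501  0.17199291] [0.43916608 0.12553333 0.006     ]
```

```bash
python3 - <<'E'
from h import *
s=np.load("pics/s2.png.npz"); w=np.load("pics/w2.png.npz")
for z in(0,.006,.012,.02,.03): print(z,ray(s,416,212,z).round(4),ray(s,416,216,z).round(4))
a=cv2.resize(w["img"][240:400,220:420],(400,320),interpolation=2); b=cv2.resize(s["img"][180:230,390:450],(384,320),interpolation=2)
g=np.hstack([a,b]).astype(float)/255; cv2.imwrite("pics/c3.png",(255*g**.5)[:,:,::-1])
E
```

```text
0 [0.4227 0.134  0.    ] [0.4348 0.1346 0.    ]
0.006 [0.4291 0.1332 0.006 ] [0.4411 0.1338 0.006 ]
0.012 [0.4355 0.1324 0.012 ] [0.4474 0.133  0.012 ]
0.02 [0.444  0.1314 0.02  ] [0.4558 0.132  0.02  ]
0.03 [0.4547 0.1301 0.03  ] [0.4662 0.1306 0.03  ][ WARN:0@0.310] global loadsave.cpp:1063 imwrite_ Unsupported depth image for selected encoder is fallbacked to CV_8U.
```

View pics/c3.png

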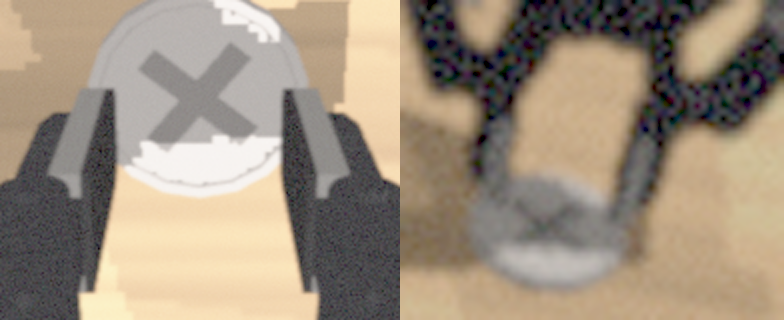

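The wrist and scene views both put the tips at z≈0.02, roughly 25–30 mm above the reported TCP, while the medal is still in place. I'll reopen and keep going down, feeling for contact.

```bash
python3 -m inch '[[[0,0,0],[0,0,-0.02],-0.41],[[0,0,0],[0,0,0],-0.41],[[0,0,0],[0,0,0],-0.41],[[0,0,0],[0,0,0],-0.41],[[0,0,0],[0,0,0.02],-0.41],[[0,0,0],[0,0,0.02],-0.41],[[0,0,0],[0,0,0.02],-0.41],[[0,0,0],[0,0,0],-0.41]]'
for i in 1 2 3 4; do python3 -m inch '[[[0,0,0],[0,0,0.006],-0.41],[[0,0,0],[0,0,0],-0.41]]' | grep -E 'pos|force: \['; done
python3 - <<'E'
from h import *
c=snap("wrist","pics/w4.png")
E
```

```text
clock: 6.72
eef_pos: [0.4398, 0.126, -0.0236]
tool_rot: [-0.0, 1.0, -0.0, -0.002]
ft_force: [-0.3, -0.1, -0.5]
grip_width: 0.0603
grasp_force: 0.0
eef_pos: [0.4409, 0.1264, -0.0242]
ft_force: [0.2, 0.3, -0.3]
eef_pos: [0.4413, 0.1265, -0.0256]
ft_force: [-0.6, -0.1, -0.7]
eef_pos: [0.4412, 0.1264, -0.0274]
ft_force: [-0.0, 0.1, 0.1]
eef_pos: [0.4411, 0.1264, -0.0293]
ft_force: [-0.0, -0.9, -0.1]
```

View pics/w4.png

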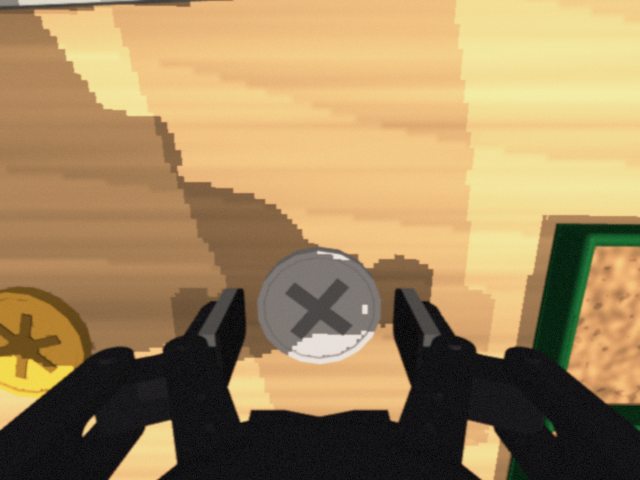

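The tips span 244–395 px and are nearly at medal depth, with about 8 mm still to go.

```bash
python3 -m inch '[[[0,0,0],[0,0,0.01],-0.41],[[0,0,0],[0,0,0.005],-0.41],[[0,0,0],[0,0,0],-0.41]]' | grep -E 'pos|force: \['
for i in 1 2 3 4; do python3 -m inch '[[[0,0,0],[0,0,0.004],-0.41],[[0,0,0],[0,0,0],-0.41]]' | grep -E 'pos|force: \['; done
```

```text
eef_pos: [0.4413, 0.1265, -0.0336]
ft_force: [0.2, 0.4, 1.4]
eef_pos: [0.4413, 0.1265, -0.0336]
ft_force: [-3.2, -0.7, 14.4]
eef_pos: [0.4414, 0.1265, -0.0337]
ft_force: [-5.9, -2.2, 23.5]
eef_pos: [0.4414, 0.1265, -0.0338]
ft_force: [-10.1, -4.0, 34.3]
eef_pos: [0.4415, 0.1265, -0.0338]
ft_force: [-12.7, -3.4, 46.3]
```

Contact: with the opening at 60 mm, the tips meet the bench at reported z = −0.0336. I'll back off about 2 mm and close.

```bash
python3 -m inch '[[[0,0,0],[0,0,-0.012],-0.41],[[0,0,0],[0,0,-0.01],-0.41],[[0,0,0],[0,0,0],-0.2],[[0,0,0],[0,0,0],0.1],[[0,0,0],[0,0,0],0.1],[[0,0,0],[0,0,0],0.1],[[0,0,0],[0,0,0],0.1]]'
```

```text
clock: 8.93
eef_pos: [0.4419, 0.1266, -0.0308]
tool_rot: [-0.0, 1.0, 0.0, 0.001]
ft_force: [-2.7, -0.7, 14.2]
grip_width: 0.047
grasp_force: 60.6
```

```bash
python3 -m inch '[[[0,0,0],[0,0,-0.02],0.1],[[0,0,0],[0,0,-0.08],0.1],[[0,0,0],[0,0,-0.1],0.1],[[0,0,0],[0,0,-0.067],0.1],[[0,0,0],[0,0,0],0.1]]'
python3 - <<'E'
from h import *
c=snap("wrist","pics/w5.png")
E
```

```text
clock: 9.35
eef_pos: [0.4442, 0.1273, 0.0515]
tool_rot: [-0.0, 1.0, 0.001, 0.003]
ft_force: [0.4, -0.4, -0.6]
grip_width: 0.0469
grasp_force: 61.9
```

View pics/w5.png

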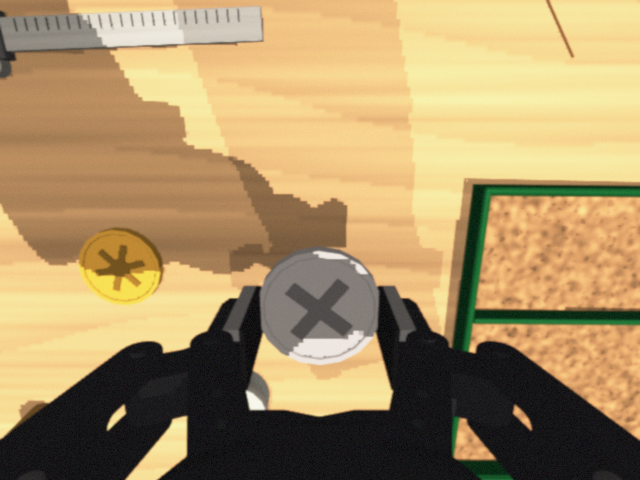

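The silver medal is held flat at (320,305). I'll carry it to the blue small bay.

```bash
python3 -m inch '[[[0,0,0],[-0.0376,-0.1236,0],0.1],[[0,0,0],[-0.0376,-0.1236,0],0.1],[[0,0,0],[-0.0376,-0.1236,0],0.1],[[0,0,0],[-0.0376,-0.1236,0],0.1],[[0,0,0],[-0.0376,-0.1236,0],0.1],[[0,0,0],[-0.0376,-0.1236,0],0.1],[[0,0,0],[-0.0376,-0.1236,0],0.1],[[0,0,0],[-0.0376,-0.1236,0],0.1],[[0,0,0],[-0.0376,-0.1236,0],0.1],[[0,0,0],[-0.0376,-0.1236,0],0.1]]'
python3 -m inch '[[[0,0,0],[-0.0376,-0.1236,0],0.1],[[0,0,0],[0,0,0],0.1],[[0,0,0],[0,0,0],0.1],[[0,0,0],[0,0,0.08],0.1],[[0,0,0],[0,0,0],0.1],[[0,0,0],[0,0,0],0.1]]'
python3 - <<'E'
from h import *
c=snap("wrist","pics/w6.png")
E
```

```text
clock: 10.23
eef_pos: [0.5526, -0.2456, 0.0452]
tool_rot: [0.0, 1.0, 0.001, -0.002]
ft_force: [1.3, 0.9, -0.4]
grip_width: 0.0465
grasp_force: 62.0
clock: 10.73
eef_pos: [0.5625, -0.2788, 0.0214]
tool_rot: [-0.001, 1.0, 0.002, -0.003]
ft_force: [-0.5, 0.9, 0.1]
grip_width: 0.0465
grasp_force: 62.2
```

View pics/w6.png

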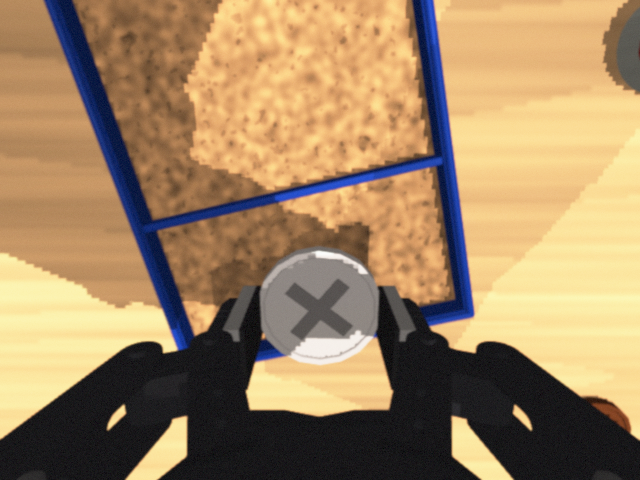

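```bash
python3 - <<'E'
from h import *
c=np.load("pics/w6.png.npz")
a,b,d=[ray(c,*p,z)[:2] for p,z in(((147,228),.018),((440,160),.018),((472,315),.02))]
print(a,b,d,np.linalg.norm(a-b),np.linalg.norm(b-d)); u=(b-a)/np.linalg.norm(a-b); n=np.array([-u[1],u[0]]); 
if n[0]<0:n=-n
print('yaw',np.degrees(np.arctan2(*n[::-1])),'bay centre',(a+b)/2+n*.040); print(ray(c,320,305,.055),c["pose"][:3,3])
E
```

```text
[ 0.53820604 -0.36368974] [ 0.50561449 -0.22421056] [ 0.58398861 -0.20128515] 0.14323634046893305 0.08165829438345977
yaw 13.152101925642977 bay centre [ 0.56086105 -0.28484867]
[ 0.56091489 -0.27991155  0.055     ] [ 0.49202402 -0.28096305  0.1938234 ]
```

The medal is above the bay centre (x within 1 mm, y within 5 mm). I'll lower it by feel.

```bash
python3 -m inch '[[[0,0,0],[0,0,0.06],0.1],[[0,0,0],[0,0,0.06],0.1],[[0,0,0],[0,0,0.015],0.1],[[0,0,0],[0,0,0],0.1],[[0,0,0],[0,0,0],0.1]]' | grep -E 'pos|force: \['
for i in 1 2 3 ; do python3 -m inch '[[[0,0,0],[0,0,0.006],0.1],[[0,0,0],[0,0,0],0.1]]' | grep -E 'pos|force: \['; done
```

```text
eef_pos: [0.5657, -0.281, -0.0154]
ft_force: [-0.9, -0.5, -2.2]
eef_pos: [0.5663, -0.2817, -0.0167]
ft_force: [-0.4, -0.2, -1.3]
eef_pos: [0.5656, -0.2815, -0.0194]
ft_force: [0.4, -0.5, -1.7]
eef_pos: [0.5653, -0.2814, -0.0218]
ft_force: [-0.0, 0.3, -1.6]
```

```bash
for i in 1 2 3 4; do python3 -m inch '[[[0,0,0],[0,0,0.004],0.1],[[0,0,0],[0,0,0],0.1]]' | grep -E 'pos|force: \['; done
```

```text
eef_pos: [0.5652, -0.2814, -0.0231]
ft_force: [0.5, -0.3, -1.3]
eef_pos: [0.5652, -0.2813, -0.0243]
ft_force: [-0.6, 0.2, -1.6]
eef_pos: [0.5652, -0.2813, -0.0254]
ft_force: [-0.9, -0.4, -1.1]
eef_pos: [0.5654, -0.2814, -0.0257]
ft_force: [-1.9, 0.6, 3.0]
```

```bash
python3 -m inch '[[[0,0,0],[0,0,0],-0.2],[[0,0,0],[0,0,0],-0.32],[[0,0,0],[0,0,0],-0.32],[[0,0,0],[0,0,0],-0.32],[[0,0,0],[0,0,-0.02],-0.32],[[0,0,0],[0,0,-0.07],-0.32],[[0,0,0],[0,0,-0.1],-0.32],[[0,0,0],[0,0,-0.08],-0.32],[[0,0,0],[0,0,0],-0.32]]'
python3 -m inch '[[[0,0,0],[-0.0446,0.1179,0],-0.1],[[0,0,0],[-0.0446,0.1179,0],-0.1],[[0,0,0],[-0.0446,0.1179,0],-0.1],[[0,0,0],[-0.0446,0.1179,0],-0.1],[[0,0,0],[-0.0446,0.1179,0],-0.1],[[0,0,0],[-0.0446,0.1179,0],-0.1],[[0,0,0],[-0.0446,0.1179,0],-0.1],[[0,0,0],[-0.0446,0.1179,0],-0.1],[[0,0,0],[0,0,0],-0.1],[[0,0,0],[0,0,0],-0.1]]'
python3 - <<'E'
from h import *
c=snap("wrist","pics/w7.png"); t=snap("top","pics/t7.png")
a=t["img"][200:340,380:510]; cv2.imwrite("pics/c7.png",np.hstack([cv2.resize(c["img"],(480,360)),cv2.resize(a,(320,360),interpolation=2)])[:,:,::-1])
E
```

```text
clock: 13.12
eef_pos: [0.5694, -0.2834, 0.0613]
tool_rot: [-0.0, 1.0, -0.002, 0.005]
ft_force: [0.2, -1.0, 0.2]
grip_width: 0.0562
grasp_force: 0.0
clock: 13.95
eef_pos: [0.6727, 0.0043, 0.0541]
tool_rot: [-0.002, 1.0, -0.0, -0.0]
ft_force: [-0.8, -0.3, -0.2]
grip_width: 0.0471
grasp_force: 0.0
```

View pics/c7.png

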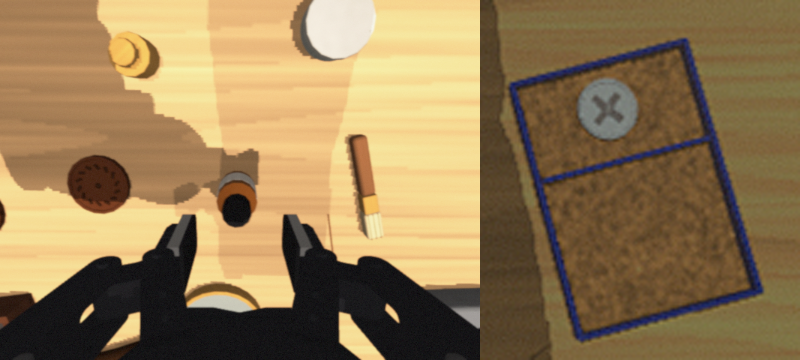

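Silver sits in the small bay, around (607,108) in the crop. The bottle cap at (236,210) lies between the fingers. I'll refine the bottle, brush, bronze and wax positions from this wrist frame, since they're all in view.

```bash
python3 - <<'E'
from m import *
W=np.load("pics/w7.png.npz"); k=640/480
print('cam',W["pose"][:3,3]); print('bottle cap',ray(W,236*k,205*k,.056))
p,q=ray(W,375*k,236*k,.012),ray(W,357*k,137*k,.012); d=(p-q)[:2]; print('brush',(p+q)/2,np.linalg.norm(d),np.degrees(np.arctan2(*d[::-1])))
rep('bronze',W,(85,200,180,290),lambda h,s,v:(s>120)&(v<125)&(h<14),.006)
rep('wax',W,(385,0,510,90),lambda h,s,v:(s<60)&(v>120),.022)
print('tips mid',ray(W,319.3,286,.0875))
E
```

```text
cam [0.60110936 0.00258831 0.22613656]
bottle cap [0.6699127  0.00081362 0.056     ]
brush [0.67345844 0.10550389 0.012     ] 0.08765522009686351 16.909398298384033
bronze px [131.4 244.4] xy [ 0.6714 -0.1129] rect [0.049  0.0508] 44.1 [ 0.6719 -0.1129]
wax px [452.8  35. ] xy [0.5575 0.0683] rect [0.0353 0.0458] 0.3 [0.56   0.0683]
tips mid [0.66263227 0.00301239 0.0875    ]
```

```bash
python3 -m inch '[[[0,0,0],[0,-0.007,0.08],-0.1],[[0,0,0],[0,0,0.08],-0.1],[[0,0,0],[0,0,0.06],-0.1],[[0,0,0],[0,0,0.03],-0.1],[[0,0,0],[0,0,0],-0.1],[[0,0,0],[0,0,0],-0.1]]'
python3 -m inch '[[[0,0,0],[0,0,0],0.2],[[0,0,0],[0,0,0],0.6],[[0,0,0],[0,0,0],0.6],[[0,0,0],[0,0,0],0.6],[[0,0,0],[0,0,0],0.6],[[0,0,0],[0,0,0],0.6]]'
```

```text
clock: 14.55
eef_pos: [0.672, -0.0018, -0.0204]
tool_rot: [0.001, 1.0, -0.0, -0.0]
ft_force: [0.2, -0.4, 1.0]
grip_width: 0.0466
grasp_force: 0.0
clock: 15.05
eef_pos: [0.674, -0.0008, -0.0183]
tool_rot: [-0.0, 1.0, -0.0, 0.002]
ft_force: [-0.8, -0.6, 6.1]
grip_width: 0.0281
grasp_force: 59.5
```

```bash
python3 -m inch '[[[0,0,0],[0,0,-0.02],0.6],[[0,0,0],[0,0,-0.08],0.6],[[0,0,0],[0,0,-0.1],0.6],[[0,0,0],[0,0,-0.067],0.6],[[0,0,0],[0,0,0],0.6],[[0,0,0],[0,0,0],0.6]]'
python3 -m inch '[[[0,0,0],[0.07,-0.1023,0],0.6],[[0,0,0],[0.07,-0.1023,0],0.6],[[0,0,0],[0.07,-0.1023,0],0.6],[[0,0,0],[0.07,-0.1023,0],0.6],[[0,0,0],[0.07,-0.1023,0],0.6],[[0,0,0],[0.07,-0.1023,0],0.6],[[0,0,0],[0.07,-0.1023,0],0.6],[[0,0,0],[0.07,-0.1023,0],0.6],[[0,0,0],[0.07,-0.1023,0],0.6],[[0,0,0],[0.07,-0.1023,0],0.6]]'
python3 -m inch '[[[0,0,0],[0,0,0],0.6],[[0,0,0],[0,0,0],0.6],[[0,0,0],[0,0,0.08],0.6],[[0,0,0],[0,0,0.08],0.6],[[0,0,0],[0,0,0.03],0.6],[[0,0,0],[0,0,0],0.6],[[0,0,0],[0,0,0],0.6]]'
```

```text
clock: 15.55
eef_pos: [0.6735, -0.0003, 0.0615]
tool_rot: [-0.0, 1.0, 0.0, 0.002]
ft_force: [-0.9, 0.0, -1.3]
grip_width: 0.0283
grasp_force: 59.2
clock: 16.38
eef_pos: [0.4598, -0.3076, 0.0578]
tool_rot: [-0.0, 1.0, 0.001, -0.002]
ft_force: [0.8, -0.8, 0.0]
grip_width: 0.0284
grasp_force: 59.3
clock: 16.97
eef_pos: [0.4622, -0.306, 0.0019]
tool_rot: [-0.001, 1.0, 0.001, -0.001]
ft_force: [0.6, -0.5, 0.0]
grip_width: 0.0282
grasp_force: 59.3
```

```bash
python3 -m inch '[[[0,0,0],[0,0,0.02],0.6],[[0,0,0],[0,0,0.01],0.6],[[0,0,0],[0,0,0],0.6],[[0,0,0],[0,0,0],0.6]]' | grep -E 'pos|force: \['; for i in 1 2 3 4; do python3 -m inch '[[[0,0,0],[0,0,0.005],0.6],[[0,0,0],[0,0,0],0.6]]' | grep -E 'pos|force: \['; done
```

```text
eef_pos: [0.4627, -0.3075, -0.0059]
ft_force: [-0.6, 0.1, -0.3]
eef_pos: [0.4625, -0.3076, -0.0076]
ft_force: [-0.3, -0.4, 0.0]
eef_pos: [0.4623, -0.3075, -0.0094]
ft_force: [-0.4, 0.5, -0.4]
eef_pos: [0.4623, -0.3074, -0.011]
ft_force: [0.7, 0.3, -1.4]
eef_pos: [0.4622, -0.3073, -0.0126]
ft_force: [-0.9, -0.1, -1.2]
```

```bash
for i in 1 2 3; do python3 -m inch '[[[0,0,0],[0,0,0.004],0.6],[[0,0,0],[0,0,0],0.6]]' | grep -E 'pos|force: \['; done
```

```text
eef_pos: [0.4625, -0.3075, -0.0132]
ft_force: [-0.9, 0.3, 1.4]
eef_pos: [0.4625, -0.3075, -0.0133]
ft_force: [-2.2, 1.3, 9.0]
eef_pos: [0.4626, -0.3075, -0.0134]
ft_force: [-5.3, 2.6, 16.5]
```

```bash
python3 -m inch '[[[0,0,0],[0,0,-0.008],0.6],[[0,0,0],[0,0,0],0.2],[[0,0,0],[0,0,0],0],[[0,0,0],[0,0,0],0],[[0,0,0],[0,0,-0.03],0],[[0,0,0],[0,0,-0.09],0],[[0,0,0],[0,0,-0.1],0],[[0,0,0],[0,0,-0.1],0],[[0,0,0],[0,0,0],0]]'
python3 -m inch '[[[0,0,0],[-0.0877,0.0815,0],-0.41],[[0,0,0],[-0.0877,0.0815,0],-0.41],[[0,0,0],[-0.0877,0.0815,0],-0.41],[[0,0,0],[-0.0877,0.0815,0],-0.41],[[0,0,0],[-0.0877,0.0815,0],-0.41],[[0,0,0],[-0.0877,0.0815,0],-0.41],[[0,0,0],[-0.0877,0.0815,0],-0.41],[[0,0,0],[-0.0877,0.0815,0],-0.41],[[0,0,0],[0,0,0],-0.41],[[0,0,0],[0,0,0],-0.41]]'
python3 - <<'E'
from m import *
W=snap("wrist","pics/w8.png"); print(W["pose"][:3,3])
rep('bronze',W,(260,190,380,360),lambda h,s,v:(s>120)&(v<125)&(h<14),.006)
B=snap("top","pics/t8.png"); rep('silver',B,(390,215,480,270),lambda h,s,v:(s<70)&(v>90),.011); rep('cap',B,(405,265,490,325),lambda h,s,v:(v<45),.061); rep('label',B,(405,265,490,325),lambda h,s,v:(s<70)&(v>80),.02)
E
```

```text
clock: 19.22
eef_pos: [0.4663, -0.3101, 0.0893]
tool_rot: [-0.0, 1.0, -0.003, 0.005]
ft_force: [0.6, -0.6, 1.5]
grip_width: 0.0428
grasp_force: 0.0
clock: 20.05
eef_pos: [0.6737, -0.1097, 0.0814]
tool_rot: [-0.002, 1.0, 0.0, -0.0]
ft_force: [-1.1, 0.3, -0.3]
grip_width: 0.0602
grasp_force: 0.0
[ 0.60227939 -0.11136519  0.2534766 ]
bronze px [314.7 232.3] xy [ 0.6719 -0.114 ] rect [0.0495 0.0481] 1.5 [ 0.6727 -0.1144]
silver px [404.6 241.7] xy [ 0.5671 -0.2273] rect [0.063  0.1157] 87.7 [ 0.5671 -0.2283]
cap px [453.1 287.8] xy [ 0.4678 -0.3071] rect [0.0194 0.0173] 89.3 [ 0.4684 -0.3069]
label px [412.  293.7] xy [ 0.4592 -0.2355] rect [0.0305 0.1192] 87.3 [ 0.4582 -0.2366]
```

The bottle stands in place: its cap is at (453,288), giving (0.468,−0.307) with the right 19 mm size. Going down on the bronze.

```bash
python3 -m inch '[[[0,0,0],[0,-0.008,0.1],-0.41],[[0,0,0],[0,0,0.1],-0.41],[[0,0,0],[0,0,0.1],-0.41],[[0,0,0],[0,0,0.04],-0.41],[[0,0,0],[0,0,0.01],-0.41],[[0,0,0],[0,0,0],-0.41],[[0,0,0],[0,0,0],-0.41]]' | grep -E 'pos|force: \['; for i in 1 2 3; do python3 -m inch '[[[0,0,0],[0,0,0.005],-0.41],[[0,0,0],[0,0,0],-0.41]]' | grep -E 'pos|force: \['; done
```

```text
eef_pos: [0.6741, -0.1151, -0.0205]
ft_force: [0.2, 0.2, 1.0]
eef_pos: [0.6744, -0.1146, -0.0219]
ft_force: [0.9, 0.7, 0.1]
eef_pos: [0.6734, -0.1142, -0.0247]
ft_force: [-0.5, 0.1, -1.6]
eef_pos: [0.6728, -0.1141, -0.0271]
ft_force: [0.7, 0.4, 0.5]
```

```bash
for i in 1 2 3; do python3 -m inch '[[[0,0,0],[0,0,0.005],-0.41],[[0,0,0],[0,0,0],-0.41]]' | grep -E 'pos|force: \['; done
```

```text
eef_pos: [0.6726, -0.1141, -0.0289]
ft_force: [-0.3, 0.3, 0.4]
eef_pos: [0.6726, -0.1142, -0.0304]
ft_force: [0.2, -0.7, 0.5]
eef_pos: [0.6727, -0.1142, -0.0319]
ft_force: [0.1, -0.4, 0.6]
```

```bash
python3 -m inch '[[[0,0,0],[0,0,0],-0.2],[[0,0,0],[0,0,0],0.1],[[0,0,0],[0,0,0],0.1],[[0,0,0],[0,0,0],0.1],[[0,0,0],[0,0,0],0.1]]'
python3 -m inch '[[[0,0,0],[0,0,-0.02],0.1],[[0,0,0],[0,0,-0.08],0.1],[[0,0,0],[0,0,-0.1],0.1],[[0,0,0],[0,0,-0.1],0.1],[[0,0,0],[0,0,0],0.1],[[0,0,0],[0,0,0],0.1]]'
```

```text
clock: 22.15
eef_pos: [0.6734, -0.1144, -0.0307]
tool_rot: [-0.0, 1.0, -0.0, 0.001]
ft_force: [-0.8, -0.7, 4.3]
grip_width: 0.0467
grasp_force: 64.1
clock: 22.65
eef_pos: [0.6746, -0.1145, 0.0609]
tool_rot: [-0.0, 1.0, -0.0, 0.002]
ft_force: [-0.1, -0.1, -2.8]
grip_width: 0.0468
grasp_force: 61.8
```

```bash
python3 -m inch '[[[0,0,0],[0.0617,0.1129,0],0.1],[[0,0,0],[0.0617,0.1129,0],0.1],[[0,0,0],[0.0617,0.1129,0],0.1],[[0,0,0],[0.0617,0.1129,0],0.1],[[0,0,0],[0.0617,0.1129,0],0.1],[[0,0,0],[0.0617,0.1129,0],0.1],[[0,0,0],[0.0617,0.1129,0],0.1],[[0,0,0],[0.0617,0.1129,0],0.1],[[0,0,0],[0.0617,0.1129,0],0.1],[[0,0,0],[0.0617,0.1129,0],0.1]]' | grep -E 'pos|width'
python3 -m inch '[[[0,0,0],[0.0617,0.1129,0],0.1],[[0,0,0],[0.0617,0.1129,0],0.1],[[0,0,0],[0,0,0],0.1],[[0,0,0],[0,0,0],0.1],[[0,0,0],[0,0,0],0.1]]'
python3 - <<'E'
from m import *
W=snap("wrist","pics/w9.png")
hsv=cv2.cvtColor(W["img"],cv2.COLOR_RGB2HSV).astype(int); g=((hsv[...,0]>45)&(hsv[...,0]<95)&(hsv[...,1]>110)&(hsv[...,2]>25)).astype(np.uint8)
for v in (60,120,180,220,250): 
    u=np.flatnonzero(g[v]); print(v,u.min() if len(u) else None,u.max() if len(u) else None,[np.round(ray(W,k,v,.02)[1],4) for k in (u.min(),u.max())] if len(u) else '')
for u in (250,320,390):
    v=np.flatnonzero(g[:,u]); print(u,v[np.r_[True,np.diff(v)>3]],v[np.r_[np.diff(v)>3,True]],[np.round(ray(W,u,k,.02)[0],4) for k in v[np.r_[True,np.diff(v)>3]]])
print('medal',W["pose"][:3,3])
E
```

```text
eef_pos: [0.4849, 0.2251, 0.0566]
grip_width: 0.0466
clock: 23.9
eef_pos: [0.4495, 0.2915, 0.057]
tool_rot: [-0.001, 1.0, -0.001, -0.001]
ft_force: [-0.0, -0.5, -1.4]
grip_width: 0.0466
grasp_force: 61.9
60 None None 
120 None None 
180 190 455 [np.float64(0.2179), np.float64(0.3659)]
220 193 460 [np.float64(0.2174), np.float64(0.3711)]
250 196 456 [np.float64(0.2175), np.float64(0.3707)]
250 [177] [185] [np.float64(0.4048)]
320 [177] [185] [np.float64(0.4047)]
390 [178] [186] [np.float64(0.4052)]
medal [0.37826811 0.290364   0.22919552]
```

```bash
python3 -m inch '[[[0,0,0],[0,0,0.08],0.1],[[0,0,0],[0,0,0.09],0.1],[[0,0,0],[0,0,0.06],0.1],[[0,0,0],[0,0,0.02],0.1],[[0,0,0],[0,0,0],0.1],[[0,0,0],[0,0,0],0.1]]' | grep -E 'pos|force: \['; for i in 1 2 3 4; do python3 -m inch '[[[0,0,0],[0,0,0.005],0.1],[[0,0,0],[0,0,0],0.1]]' | grep -E 'pos|force: \['; done
```

```text
eef_pos: [0.4514, 0.2913, -0.0164]
ft_force: [-0.7, -0.2, -0.3]
eef_pos: [0.452, 0.2926, -0.0168]
ft_force: [-0.1, -0.3, -1.6]
eef_pos: [0.4512, 0.2925, -0.0188]
ft_force: [0.4, -0.3, -0.7]
eef_pos: [0.4507, 0.2923, -0.0209]
ft_force: [0.6, -0.0, -0.6]
eef_pos: [0.4505, 0.2921, -0.0227]
ft_force: [0.3, 0.3, -1.8]
```

```bash
for i in 1 2 3 4; do python3 -m inch '[[[0,0,0],[0,0,0.004],0.1],[[0,0,0],[0,0,0],0.1]]' | grep -E 'pos|force: \['; done
```

```text
eef_pos: [0.4505, 0.2921, -0.0239]
ft_force: [-0.3, -0.4, -0.1]
eef_pos: [0.4506, 0.2921, -0.0251]
ft_force: [-0.8, -0.4, -1.2]
eef_pos: [0.4508, 0.2923, -0.0257]
ft_force: [-1.1, 0.2, 2.8]
eef_pos: [0.4508, 0.2923, -0.0258]
ft_force: [-2.9, -1.7, 10.1]
```

```bash
python3 -m inch '[[[0,0,0],[0,0,0],-0.2],[[0,0,0],[0,0,0],-0.32],[[0,0,0],[0,0,0],-0.32],[[0,0,0],[0,0,0],-0.32],[[0,0,0],[0,0,-0.02],-0.32],[[0,0,0],[0,0,-0.07],-0.32],[[0,0,0],[0,0,-0.1],-0.32],[[0,0,0],[0,0,-0.08],-0.32],[[0,0,0],[0,0,0],-0.32]]'
python3 -m inch '[[[0,0,0],[-0.0505,-0.1057,0],-0.41],[[0,0,0],[-0.0505,-0.1057,0],-0.41],[[0,0,0],[-0.0505,-0.1057,0],-0.41],[[0,0,0],[-0.0505,-0.1057,0],-0.41],[[0,0,0],[-0.0505,-0.1057,0],-0.41],[[0,0,0],[-0.0505,-0.1057,0],-0.41],[[0,0,0],[-0.0505,-0.1057,0],-0.41],[[0,0,0],[0,0,0],-0.41],[[0,0,0],[0,0,0],-0.41]]'
python3 - <<'E'
from m import *
W=snap("wrist","pics/w10.png"); print(W["pose"][:3,3])
rep('wax',W,(250,170,390,350),lambda h,s,v:(s<60)&(v>120),.022)
B=snap("top","pics/t10.png"); rep('bronze',B,(122,286,188,320),lambda h,s,v:(v<60),.011); rep('green',B,(105,212,205,332),lambda h,s,v:(h>40)&(h<90)&(s>80),.02)
E
```

```text
clock: 26.53
eef_pos: [0.4542, 0.2945, 0.0592]
tool_rot: [-0.0, 1.0, 0.003, 0.004]
ft_force: [0.5, -0.2, -0.2]
grip_width: 0.0563
grasp_force: 0.0
clock: 27.28
eef_pos: [0.5572, 0.0683, 0.0534]
tool_rot: [0.002, 1.0, 0.0, -0.0]
ft_force: [-1.1, 0.4, -0.5]
grip_width: 0.0606
grasp_force: 0.0
[0.48565915 0.06715401 0.2253564 ]
wax px [324.6 270. ] xy [0.5658 0.0702] rect [0.0186 0.0424] 3.8 [0.5673 0.0701]Traceback (most recent call last):
  File "<stdin>", line 4, in <module>
  File "m.py", line 10, in rep
    ce,h=blob(c,box,fn); P=np.array([ray(c,*q,z)[:2] for q in h[:,0]],np.float32)
         ~~~~^^^^^^^^^^
  File "m.py", line 6, in blob
    k=1+np.argmax(s[1:,4]); p=np.argwhere(l==k)[:,::-1]+[x0,y0]
        ~~~~~~~~~^^^^^^^^^
    return _wrapfunc(a, 'argmax', axis=axis, out=out, **kwds)
    return bound(*args, **kwds)
ValueError: attempt to get argmax of an empty sequence
```

```bash
python3 -m inch '[[[0,0,0],[0,0.007,0.09],-0.41],[[0,0,0],[0,0,0.08],-0.41],[[0,0,0],[0,0,0.06],-0.41],[[0,0,0],[0,0,0.03],-0.41],[[0,0,0],[0,0,0],-0.41],[[0,0,0],[0,0,0],-0.41]]'| grep -E 'pos|force: \['
python3 -m inch '[[[0,0,0],[0,0,0],-0.2],[[0,0,0],[0,0,0],0.1],[[0,0,0],[0,0,0],0.1],[[0,0,0],[0,0,0],0.1],[[0,0,0],[0,0,0],0.1]]'
python3 -m inch '[[[0,0,0],[0,0,-0.02],0.1],[[0,0,0],[0,0,-0.08],0.1],[[0,0,0],[0,0,-0.1],0.1],[[0,0,0],[0,0,-0.067],0.1],[[0,0,0],[0,0,0],0.1],[[0,0,0],[0,0,0],0.1]]'
```

```text
eef_pos: [0.5563, 0.0733, -0.0243]
ft_force: [-1.0, -0.3, 0.8]
clock: 28.3
eef_pos: [0.5584, 0.0728, -0.0223]
tool_rot: [-0.0, 1.0, 0.001, 0.002]
ft_force: [0.1, 1.3, 6.1]
grip_width: 0.0434
grasp_force: 61.2
clock: 28.8
eef_pos: [0.5582, 0.0724, 0.0576]
tool_rot: [0.0, 1.0, 0.0, 0.002]
ft_force: [0.2, -0.5, -0.9]
grip_width: 0.0432
grasp_force: 61.2
```

```bash
python3 -m inch '[[[0,0,0],[0.003,0.112,0],0.1],[[0,0,0],[0.003,0.112,0],0.1],[[0,0,0],[0.003,0.112,0],0.1],[[0,0,0],[0.003,0.112,0],0.1],[[0,0,0],[0.003,0.112,0],0.1],[[0,0,0],[0.003,0.112,0],0.1],[[0,0,0],[0,0,0],0.1],[[0,0,0],[0,0,0],0.1]]'| grep -E 'pos|force: \['
python3 -m inch '[[[0,0,0],[0,0,0.08],0.1],[[0,0,0],[0,0,0.08],0.1],[[0,0,0],[0,0,0.04],0.1],[[0,0,0],[0,0,0.02],0.1],[[0,0,0],[0,0,0],0.1],[[0,0,0],[0,0,0],0.1]]' | grep -E 'pos|force: \['; for i in 1 2 3; do python3 -m inch '[[[0,0,0],[0,0,0.005],0.1],[[0,0,0],[0,0,0],0.1]]' | grep -E 'pos|force: \['; done
```

```text
eef_pos: [0.5497, 0.2752, 0.0538]
ft_force: [0.6, -0.3, -0.6]
eef_pos: [0.5513, 0.2728, -0.0104]
ft_force: [-0.6, 0.7, -0.7]
eef_pos: [0.5523, 0.274, -0.0106]
ft_force: [0.5, -0.4, -0.0]
eef_pos: [0.5518, 0.2741, -0.0126]
ft_force: [-0.3, 0.6, -1.1]
eef_pos: [0.5513, 0.274, -0.0147]
ft_force: [-0.6, 0.0, -1.4]
```

```bash
for i in 1 2 3 4; do python3 -m inch '[[[0,0,0],[0,0,0.004],0.1],[[0,0,0],[0,0,0],0.1]]' | grep -E 'pos|force: \['; done
```

```text
eef_pos: [0.5512, 0.2739, -0.0161]
ft_force: [1.3, 0.3, -0.2]
eef_pos: [0.5514, 0.274, -0.0172]
ft_force: [-0.3, -0.3, -1.3]
eef_pos: [0.5514, 0.274, -0.0173]
ft_force: [-2.5, -1.6, 5.5]
eef_pos: [0.5514, 0.274, -0.0173]
ft_force: [-4.1, -1.6, 11.2]
```

```bash
python3 -m inch '[[[0,0,0],[0,0,-0.006],-0.1],[[0,0,0],[0,0,0],-0.25],[[0,0,0],[0,0,0],-0.25],[[0,0,0],[0,0,0],-0.25],[[0,0,0],[0,0,-0.02],-0.25],[[0,0,0],[0,0,-0.07],-0.25],[[0,0,0],[0,0,-0.1],-0.25],[[0,0,0],[0,0,-0.08],-0.25],[[0,0,0],[0,0,0],-0.25],[[0,0,0],[0,0,0],-0.25]]'
python3 -m inch '[[[0,0,0],[-0.0667,-0.0938,0],0.2],[[0,0,0],[-0.0667,-0.0938,0],0.2],[[0,0,0],[-0.0667,-0.0938,0],0.2],[[0,0,0],[-0.0667,-0.0938,0],0.2],[[0,0,0],[-0.0667,-0.0938,0],0.2],[[0,0,0],[-0.0667,-0.0938,0],0.2],[[0,0,-0.0147],[0,0,0],0.2],[[0,0,-0.0147],[0,0,0],0.2],[[0,0,-0.0147],[0,0,0],0.2],[[0,0,0],[0,0,0],0.2]]'
python3 - <<'E'
from m import *
B=snap("top","pics/t11.png"); rep('wax',B,(120,224,192,280),lambda h,s,v:(s<60)&(v>100),.027); rep('green',B,(105,212,205,332),lambda h,s,v:(h>40)&(h<90)&(s>80),.02)
W=snap("wrist","pics/w11.png"); print(W["pose"][:3,3])
cv2.imwrite("pics/c11.png",np.hstack([cv2.resize(W["img"],(480,360)),cv2.resize(B["img"][210:335,100:210],(317,360),interpolation=2)])[:,:,::-1])
E
```

```text
clock: 31.97
eef_pos: [0.553, 0.2747, 0.0656]
tool_rot: [-0.0, 1.0, 0.001, 0.002]
ft_force: [0.1, 0.6, -0.9]
grip_width: 0.0531
grasp_force: 0.0
clock: 32.8
eef_pos: [0.6703, 0.1044, 0.0611]
tool_rot: [-0.138, 0.99, -0.0, -0.002]
ft_force: [-0.2, 0.1, 0.0]
grip_width: 0.0343
grasp_force: 0.0
wax px [155.5 251.5] xy [0.5511 0.2873] rect [0.1544 0.1142] 89.3 [0.5519 0.2882]Traceback (most recent call last):
  File "<stdin>", line 2, in <module>
  File "m.py", line 10, in rep
    ce,h=blob(c,box,fn); P=np.array([ray(c,*q,z)[:2] for q in h[:,0]],np.float32)
         ~~~~^^^^^^^^^^
  File "m.py", line 6, in blob
    k=1+np.argmax(s[1:,4]); p=np.argwhere(l==k)[:,::-1]+[x0,y0]
        ~~~~~~~~~^^^^^^^^^
    return _wrapfunc(a, 'argmax', axis=axis, out=out, **kwds)
    return bound(*args, **kwds)
ValueError: attempt to get argmax of an empty sequence
```

```bash
python3 - <<'E'
from m import *
B=np.load("pics/t11.png.npz")
W=snap("wrist","pics/w11.png"); print(W["pose"])
cv2.imwrite("pics/c11.png",np.hstack([cv2.resize(W["img"],(480,360)),cv2.resize(B["img"][210:335,100:210],(317,360),interpolation=2)])[:,:,::-1])
E
```

```text
[[-2.71400468e-01 -9.25012056e-01 -2.65884341e-01  6.01930151e-01]
 [ 9.62466068e-01 -2.60573713e-01 -7.58973460e-02  8.39698600e-02]
 [ 9.23490062e-04 -2.76503231e-01  9.61012544e-01  2.33616762e-01]
 [ 0.00000000e+00  0.00000000e+00  0.00000000e+00  1.00000000e+00]]
```

View pics/c11.png

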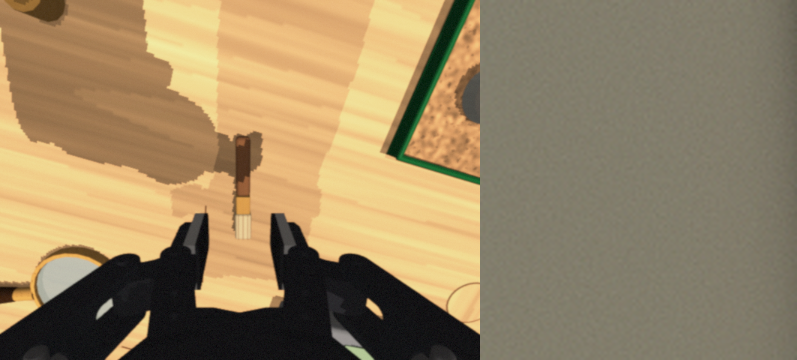

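```bash
python3 - <<'E'
from m import *
W=np.load("pics/w11.png.npz"); k=4/3
p,q=ray(W,243.5*k,237*k,.012),ray(W,243*k,137*k,.012); print(p,q,(p+q)/2,np.linalg.norm(p-q),np.degrees(np.arctan2((p-q)[1],(p-q)[0])))
print(telemetry.get_obs()["eef_pos"])
E
```

```text
[0.71533044 0.12006443 0.012     ] [0.63112086 0.09552275 0.012     ] [0.67322565 0.10779359 0.012     ] 0.08771286871648593 16.248009651593815
[0.67045123 0.10494118 0.06175706]
```

```bash
python3 -m inch '[[[0,0,0],[0,0.007,0.09],0.2],[[0,0,0],[0,0,0.08],0.2],[[0,0,0],[0,0,0.06],0.2],[[0,0,0],[0,0,0.03],0.2],[[0,0,0],[0,0,0.018],0.2],[[0,0,0],[0,0,0],0.2],[[0,0,0],[0,0,0],0.2]]'| grep -E 'pos|force: \['
python3 -m inch '[[[0,0,0],[0,0,0],0.5],[[0,0,0],[0,0,0],0.8],[[0,0,0],[0,0,0],1],[[0,0,0],[0,0,0],1],[[0,0,0],[0,0,0],1],[[0,0,0],[0,0,0],1]]'
```

```text
eef_pos: [0.6714, 0.1073, -0.0194]
ft_force: [-0.4, -0.5, 0.7]
clock: 33.98
eef_pos: [0.6722, 0.1073, -0.0182]
tool_rot: [-0.138, 0.99, 0.0, 0.002]
ft_force: [-0.4, -0.1, 5.3]
grip_width: 0.008
grasp_force: 59.1
```

```bash
python3 -m inch '[[[0,0,0],[0,0,-0.02],1],[[0,0,0],[0,0,-0.08],1],[[0,0,0],[0,0,-0.1],1],[[0,0,0],[0,0,-0.067],1],[[0,0,0.0147],[0,0,0],1],[[0,0,0.0147],[0,0,0],1],[[0,0,0.0147],[0,0,0],1],[[0,0,0],[0,0,0],1]]'| grep -E 'pos|rot|width|force'
python3 -m inch '[[[0,0,0],[0.0581,0.1086,0],1],[[0,0,0],[0.0581,0.1086,0],1],[[0,0,0],[0.0581,0.1086,0],1],[[0,0,0],[0.0581,0.1086,0],1],[[0,0,0],[0.0581,0.1086,0],1],[[0,0,0],[0.0581,0.1086,0],1],[[0,0,0],[0.0581,0.1086,0],1],[[0,0,0],[0,0,0],1],[[0,0,0],[0,0,0],1],[[0,0,0],[0,0,0],1]]'
python3 - <<'E'
from m import *
W=snap("wrist","pics/w12.png")
E
```

```text
eef_pos: [0.6706, 0.107, 0.0601]
tool_rot: [0.001, 1.0, -0.0, -0.0]
ft_force: [-0.0, -0.0, -0.8]
grip_width: 0.008
grasp_force: 58.7
clock: 35.48
eef_pos: [0.5485, 0.3351, 0.0598]
tool_rot: [-0.001, 1.0, -0.0, -0.0]
ft_force: [0.0, 0.2, -0.3]
grip_width: 0.0086
grasp_force: 58.7
```

View pics/w12.png

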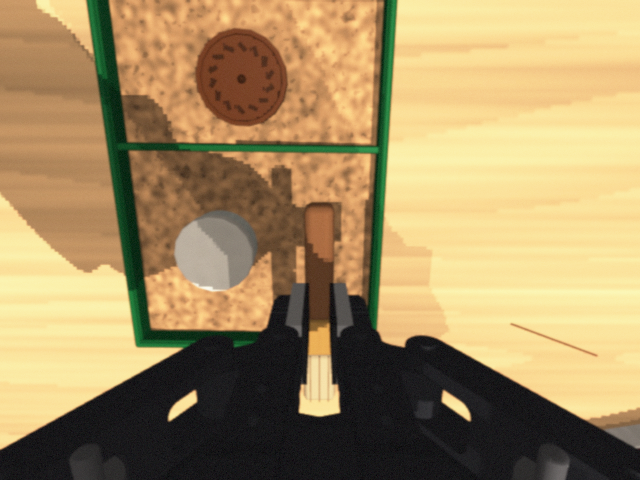

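This view shows bronze (242,77) flat in the small bay, wax (215,250) standing in the large bay, and the brush gripped level in line with the tray. A quick numeric check of the landing spot, then lower.

```bash
python3 - <<'E'
from m import *
W=np.load("pics/w12.png.npz")
print('cross wall x',ray(W,320,148,.018)[0],'end wall x',ray(W,200,337,.02)[0],'wall y R',ray(W,377,250,.02)[1],'L',ray(W,118,150,.018)[1])
print('wax',ray(W,216,250,.027)[:2],'brush handle end',ray(W,320,205,.095)[:2],ray(W,320,412,.095)[:2])
E
python3 -m inch '[[[0,0,0],[0,0,0.08],1],[[0,0,0],[0,0,0.08],1],[[0,0,0],[0,0,0.04],1],[[0,0,0],[0,0,0],1],[[0,0,0],[0,0,0],1]]' | grep -E 'pos|force: \['
```

```text
cross wall x 0.4883882840361594 end wall x 0.60658588730003 wall y R 0.36832400646566277 L 0.2212507144215467
wax [0.54546469 0.27423332] brush handle end [0.50497764 0.33401471] [0.59805067 0.33428982]
eef_pos: [0.5488, 0.3337, -0.0007]
ft_force: [-0.4, 0.6, 0.5]
```

```bash
python3 -m inch '[[[0,0,0],[0,0,0.02],1],[[0,0,0],[0,0,0.01],1],[[0,0,0],[0,0,0],1]]' | grep -E 'pos|force: \['; for i in 1 2 3 4; do python3 -m inch '[[[0,0,0],[0,0,0.004],1],[[0,0,0],[0,0,0],1]]' | grep -E 'pos|force: \['; done
```

```text
eef_pos: [0.5492, 0.3352, -0.0087]
ft_force: [-0.5, -0.4, -1.1]
eef_pos: [0.549, 0.3354, -0.0098]
ft_force: [-1.1, -0.9, -0.5]
eef_pos: [0.5488, 0.3353, -0.0113]
ft_force: [-0.2, 0.4, -0.4]
eef_pos: [0.5487, 0.3352, -0.0128]
ft_force: [-0.1, 0.2, 0.5]
eef_pos: [0.5489, 0.3353, -0.0132]
ft_force: [-0.5, -0.5, 3.2]
```

Contact with the cork. Release to about 24 mm, lift clear, swing aside and check numerically.

```bash
python3 -m inch '[[[0,0,0],[0,0,0],0.7],[[0,0,0],[0,0,0],0.45],[[0,0,0],[0,0,0],0.45],[[0,0,0],[0,0,0],0.45],[[0,0,0],[0,0,-0.02],0.45],[[0,0,0],[0,0,-0.07],0.45],[[0,0,0],[0,0,-0.1],0.45],[[0,0,0],[0,0,-0.12],0.45],[[0,0,0],[0,0,-0.12],0.45],[[0,0,0],[0,0,0],0.45]]'
python3 -m inch '[[[0,0,0],[0.12,0,0],0.45],[[0,0,0],[0.12,0,0],0.45],[[0,0,0],[0.12,0,0],0.45],[[0,0,0],[0.12,0,0],0.45],[[0,0,0],[0.12,0,0],0.45],[[0,0,0],[0.12,0,0],0.45],[[0,0,0],[0,0,0],0.45],[[0,0,0],[0,0,0],0.45],[[0,0,0],[0,0,0],0.45],[[0,0,0],[0,0,0],0.45]]'
python3 - <<'E'
from m import *
B=snap("top","pics/t13.png"); S2=snap("scene","pics/s13.png")
def t(*a):
    try: rep(*a)
    except Exception as e: print(a[0],'none')
t('green',B,(105,212,205,332),lambda h,s,v:(h>40)&(h<90)&(s>80),.02); t('blue',B,(385,208,502,338),lambda h,s,v:(h>100)&(h<140)&(s>80),.02)
t('silver',B,(410,225,460,262),lambda h,s,v:(s<75)&(v>85),.011)
t('wax',B,(125,226,190,278),lambda h,s,v:(s<60)&(v>100),.027); t('bristle',B,(122,226,190,278),lambda h,s,v:(s<100)&(v>100)&(h>15)&(h<40),.017)
t('gilt',B,(280,280,313,312),lambda h,s,v:(h>22)&(h<35)&(s>170),.006); t('red',B,(338,280,371,312),lambda h,s,v:(h<6)&(s>170),.022)
t('cap',B,(405,265,490,325),lambda h,s,v:(v<45),.061)
t('brush S',S2,(455,205,550,305),lambda h,s,v:(s<110)&(v>120),.017)
t('bronze S',S2,(455,205,550,305),lambda h,s,v:(h<10)&(v<85),.011)
E
```

```text
clock: 37.7
eef_pos: [0.5533, 0.3379, 0.1248]
tool_rot: [-0.0, 1.0, 0.004, 0.007]
ft_force: [1.5, 1.3, 1.1]
grip_width: 0.0239
grasp_force: 0.0
clock: 38.53
eef_pos: [0.3342, 0.3358, 0.1157]
tool_rot: [0.0, 1.0, 0.001, 0.001]
ft_force: [-0.0, 0.3, -1.0]
grip_width: 0.0236
grasp_force: 0.0
green px [153.3 271.8] xy [0.5102 0.2921] rect [0.1583 0.2078] 89.3 [0.5128 0.292 ]
blue px [442.2 273.4] xy [ 0.4993 -0.2988] rect [0.2092 0.1564] 13.2 [ 0.502  -0.2984]
silver px [431.3 241.8] xy [ 0.5662 -0.2826] rect [0.0501 0.0485] 89.2 [ 0.5669 -0.2821]
wax px [162.3 251.9] xy [0.5501 0.2732] rect [0.0439 0.0414] 89.3 [0.55   0.2729]
bristle px [135.6 235.8] xy [0.5864 0.3349] rect [0.0238 0.0105] 3.6 [0.5869 0.335 ]
gilt px [295.  295.3] xy [0.4593 0.0019] rect [0.0483 0.0476] 71.0 [0.4595 0.0021]
red px [354.  296.4] xy [ 0.4551 -0.1181] rect [0.0403 0.042 ] 88.7 [ 0.455  -0.1182]
cap px [451.8 287.5] xy [ 0.4684 -0.3047] rect [0.0155 0.0153] 18.4 [ 0.4679 -0.3045]
brush S px [492.4 259.6] xy [0.5379 0.2786] rect [0.0458 0.046 ] 12.4 [0.5372 0.2785]
bronze S px [493.6 230.8] xy [0.4548 0.2878] rect [0.0404 0.0386] 36.0 [0.4551 0.2853]
```

The trays, gilt medal and red tin measure exactly where they started, and all five items are inside their bays, standing or lying as wanted. Handing in.

```bash
python3 -c "
from workcell import workorder
print(workorder.job_done())"
```

```text
the job is handed in; nothing more can be done
None
```

I made up both trays and handed the job in at about 39 s; the last camera measurements put all five items in their bays and the trays, gilt medal and red tin unmoved (I did not re-measure the brass weight), and no verdict came back.

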